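# Gauge a spacer block with a bridge height gauge

### The job

Take the tall rectangular spacer block with the two bolt holes out of the pocket tray and set it down, the same way up, in the middle of the dark steel plate. Then lift the bridge gauge by its square grip and lower it gently astride the block, so that it stands with both legs flat on the plate, its sprung foot is pushed up by the middle of the block's top and shows the block's height; leave it standing there. Do not bang either down, and leave the other parts and tools where they are.

Things in the scene. Friction and masses are not known exactly. Their poses are not given: they have to be found in the camera images.
- plate: dark ground-steel plate fixed to the bench, 180 (x) by 200 (y) by 20 mm thick, turned up to 12 degrees; origin at the centre of its underside, top face at z +20 mm
- tray: black plastic pocket tray, fixed left or right of the plate, 212 (x) by 110 (y) by 17 mm high; pockets at x -72, 0, +72 mm, each 36 (x) by 86 (y) mm, floor at z +5 mm, ridges between them 36 mm wide, tops at z +17 mm. One part in each, in random order, lying along tray y. Origin at the centre of its underside. Fingers opened to about 50 mm clear the next part; fully opened they hit it
- block: the spacer block, plain aluminium, rectangular, 80 long (its x) by 30 wide (its y) by 40 mm high (its z), two dark bolt holes 9 mm across on top at x +-28 mm; about 0.26 kg; the tallest part of the three in the tray; origin at the centre of its underside. In the tray it stands 28 mm above the ridges
- rod: round steel rod, 30 mm diameter, 80 mm long (its x), in the tray; to be left alone; origin at the underside of its middle at the start
- strip: low flat aluminium bar, 80 (x) by 30 (y) by 22 mm high, no holes, in the tray; to be left alone; origin at the centre of its underside
- gauge: loose bridge height gauge, 0.6 kg, on the bench on the other side of the plate from the tray: legs 50 (x) by 16 (y) by 75 mm high at y +-55 mm (94 mm clear between), beam 30 (x) by 126 (y) mm at z 75 to 95, black square grip 30 by 30 mm at z 95 to 145, dial of 40 mm on the beam's +x side (z 52 to 92, to x +28). Origin midway between the legs at their undersides, z up
- gauge_grip (a point): point inside the gauge's square grip at which to hold it, on its axis, 125 mm above the legs' undersides, 20 mm below the grip's top; axes as the gauge
- foot_tip (a point): centre of the underside of the gauge's sprung foot, a steel disc of 18 mm diameter on the gauge's axis midway between the legs; it hangs 25 mm above the legs' undersides when free and moves up with the joint
- foot (a joint): slide of the gauge's foot in m: 0 when free (foot 25 mm above the legs' undersides), grows to 0.030 as the foot is pushed up against its light spring (about 2 N). With the gauge standing on the same surface as a part the part's height is 25 mm plus this value: 0.015 on the spacer block
- gear: bystander: dark steel gear wheel, 76 mm across, 30 mm high, lying flat near the far edge; origin under its centre
- wrench: bystander: wrench 150 mm long, lying between the robot and the plate; origin under its middle
- screwdriver: bystander: screwdriver 180 mm long, lying on the left of the bench
- oil: bystander: white oil bottle, 40 mm diameter, 110 mm high, standing near the far edge; origin under its centre
- pillow_block: bystander: aluminium bearing block, 40 by 90 by 59 mm high, on the right of the bench; origin under its centre
- pulley: bystander: aluminium belt pulley, 72 mm diameter, 40 mm high, lying on the right of the bench; origin under its centre
- setting_ring: bystander: steel ring, 36 mm outside diameter, 14 mm high, lying on the plate near its +x +y corner, 66 mm and 76 mm from the plate's middle; origin under its centre
There are look-alikes about, which are no part of the job. Of the things like the gauge, leave any that is blue; of the rest the larger one is meant.

How it is judged:
By the outcome, as a careful person would: the job done as asked, in the order asked, and still so for the second after the job is handed in, with the robot touching nothing.
It also fails if it takes over 64 s, if anything falls off the work surface, if the arm or the gripper's body presses on something with over 40 N, if the wrist force passes 120 N, or if a joint passes its speed limit or range.

### The arm

A 6-joint arm with a two-finger parallel gripper is mounted at the origin on the work surface. World frame = base frame: x ahead of the robot, y to its left, z up, the work surface at z = 0. Lengths are in m, angles in rad, forces in N, time in s.
With the tool pointing down it reaches from about 0.4 to 0.825 m from the base axis. Payload 7 kg.
Tool frame: the origin (TCP) lies midway between the tips of the shut fingers; the grasp point (between the pads) lies 19 mm behind it; z points along the fingers, y is the line along which they close (so a half turn about z gives the same grasp; the last joint's range is limited). The gripper opens to 88 mm and grips with 3 to 60 N. Pads are 19 mm wide; open, the fingers measure 130 mm over their backs; the gripper's body (78 mm by 193 mm) begins 47 mm behind the grasp point.
Start: joints at [-1.007, 0.359, 0.012, 0, -1.224, -0.288], TCP at [0.184, -0.649, 0.227] pointing down, gripper open.
Joint ranges: [-3.07, 3.07], [-1.43, 2.12], [-1.02, 1.25], [-3.03, 1.67], [-3.05, -0], [-3.03, 3.03]. Speed limits (rad/s): [2.39, 2.39, 3.01, 3.14, 3.14, 3.14].

### API

Orientations are given as [roll, pitch, yaw] about the fixed x, y, z axes, in that order (R = Rz(yaw) Ry(pitch) Rx(roll)).
In Python, from station import telemetry, eyes, ticket, recognise, trace gives the robot as it stands. The module is installed in compiled form; this text tells all that it offers.
- The arm moves only by the tool servo_tool, never from a script. Its argument "series" is a list that holds one entry, the list of rows, each a list of 4 numbers: the shift along the tool's x, y, z in mm, then the turn about the tool's z in rad. In form: [[[x, y, z, roll], ...]]. A call has exactly 10 rows; each row shifts and turns the commanded pose from where the row before left it, along the tool's axes as they then stand; what a row does not reach is not made up. A row lasts 1/12 s, in which the tool goes at most 41.7 mm and 7.16 degrees, less where a joint would pass 70% of its speed; a pose out of reach is approached as far as the arm can. A call is refused whole if a number of a shift passes 41.7 or a number of a turn 0.125, either way. A call with a gripper value outside its range is refused whole. "claw" is the gripper's target within -1 to 1 (shut at 1, half-way at 0, fully open at -1), set as the call begins (left out, the last holds). The fingers move at their own pace and stop on an object; "grip_force" is the grip in N (left out, the last holds). Time passes only in rows, so rows that do not move let the fingers close, or fill a call up. It gives the time, the measured TCP pose, the force, the opening and the grip force at its end, in the units of the state.
- telemetry.get_state(): the state, without advancing time (a new reading comes with each control period).
- eyes.grab_frame(name): name is "scene" or "top"; returns the picture (420x560x3 uint8, red, green, blue); there is no depth.
- eyes.calibration(name): a dict with "mtx" (3x3 intrinsics, pixels), "rvec" (rotation vector, rad) and "tvec" (3), from world to camera coordinates, as OpenCV has them. Camera axes: x right, y down, z forward; pixel columns grow to the right and rows downward; lengths in m; the calibration is good to about 2 mm. A picture is of the moment at which its call begins. calibration takes no time and is no camera call.
- ticket.job_done(): hands the job in; it is judged then, once.
Trained networks look in the newest picture that a camera, given by its name, has taken for a name from the list of things; names that differ only in an ending like _2 or _b are one class to them, and where a whole thing is asked for, a point or a joint stands for the part that bears it (a point fixed in the world has none). Each returns a list of dicts, best first, with "conf" (0 to 1); they miss things now and then, are a little off and sometimes report something else, mostly with a low value. They report only what shows in the picture. A call takes as long as a camera call. They do not tell look-alikes from the thing itself.
- recognise(camera, name): "position" ([x, y, z] in m, in world coordinates, good to about 4 mm: the middle of the surface that is visible of it).
- trace(camera, name): "mask" (420x560 bool, what is visible of it).
The state is a dict: "t": time; "q": joint angles; "qd": joint speeds; "joint_efforts": joint torques, N m; "eef_pos": TCP position; "ee_rot": TCP orientation; "force": force on the tool from outside, world axes, zero at the start; "moment": the same for the moment, N m; "width": finger opening in m; "gripper_force": force on a finger pad.
Only numpy, scipy, OpenCV 4.12 (cv2) and the standard library are available. Lean on these libraries where they do the work, as an engineer would, in place of code of your own. Each camera call takes 0.05 s, during which the arm holds its last target. There are 200 camera calls.

## Working session

There is one attempt and no reset: what is moved stays moved. The work goes in short steps, Python scripts to look and compute and a tool call to move; the robot and the scene stay as the last step left them, time stands still between calls to the robot, and variables do not carry over. Pictures are saved under pics/ and viewed, at most 10 in all, crops included, and the job is handed in when it is done.

Besides the shell and the picture viewer there is one more tool, called after ">>>" in YAML: its name, and indented under it one key for each argument. servo_tool: Moves the arm, as the interface text tells. Its arguments: {"type":"object","properties":{"series":{"type":"array"},"claw":{"type":"number"},"grip_force":{"type":"number"}},"required":["series"]}

```bash
mkdir -p pics
python3 - <<'E'
from station import telemetry, eyes, recognise
import cv2
s=telemetry.get_state(); print({k:s[k] for k in('t','eef_pos','ee_rot','width')})
for c in('top','scene'):
    im=eyes.grab_frame(c); cv2.imwrite(f'pics/{c}0.png',cv2.cvtColor(im,cv2.COLOR_RGB2BGR))
    cal=eyes.calibration(c); print(c,cal)
    for n in('plate','tray','block','gauge','gauge_grip','rod','strip','setting_ring'):
        print(n,[([round(float(x),3) for x in d['position']],round(d['conf'],2)) for d in recognise(c,n)])
E
```

```text
{'t': 0.0, 'eef_pos': array([ 0.18363093, -0.64903644,  0.22564195]), 'ee_rot': array([ 3.13997282e+00, -1.45679333e-04, -2.86589127e+00]), 'width': 0.08787480933079389}
top {'mtx': array([[427.39145996,   0.        , 275.68450065],
       [  0.        , 427.39145996, 209.83643642],
       [  0.        ,   0.        ,   1.        ]]), 'rvec': array([ 2.21436885, -2.18774674,  0.07419661]), 'tvec': array([-0.03569764,  0.57489024,  1.35008658])}
plate [([0.579, -0.048, 0.02], 0.75)]
tray [([0.513, 0.314, 0.021], 0.69)]
block []
gauge [([0.386, -0.289, 0.076], 0.96), ([0.645, -0.332, 0.092], 0.74), ([0.785, -0.15, 0.069], 0.67), ([0.502, -0.283, 0.098], 0.65)]
gauge_grip [([0.646, -0.332, 0.093], 0.93), ([0.388, -0.288, 0.073], 0.68), ([0.496, -0.285, 0.09], 0.61), ([0.444, 0.298, 0.047], 0.49)]
rod [([0.586, 0.326, 0.031], 0.55), ([0.592, -0.483, 0.04], 0.46)]
strip [([0.511, 0.309, 0.026], 0.51)]
setting_ring [([0.586, 0.329, 0.036], 0.56)]
scene {'mtx': array([[522.58402162,   0.        , 274.45287801],
       [  0.        , 522.58402162, 209.38487932],
       [  0.        ,   0.        ,   1.        ]]), 'rvec': array([ 1.5628447 ,  1.67728018, -0.90030354]), 'tvec': array([ 0.08018886, -0.22642933,  2.27934081])}
plate [([0.599, -0.053, 0.019], 0.91)]
tray [([0.552, 0.312, 0.018], 0.57)]
block [([0.453, 0.301, 0.037], 0.83)]
gauge [([0.51, -0.286, 0.09], 0.77), ([0.665, -0.34, 0.069], 0.65), ([0.386, -0.285, 0.07], 0.52)]
gauge_grip [([0.385, -0.28, 0.072], 0.81), ([0.515, -0.293, 0.086], 0.63), ([0.665, -0.341, 0.077], 0.61), ([0.553, 0.518, 0.023], 0.36)]
rod [([0.593, 0.324, 0.029], 0.73)]
strip [([0.522, 0.313, 0.026], 0.53)]
setting_ring [([0.655, 0.028, 0.028], 0.66)]
```

View pics/top0.png

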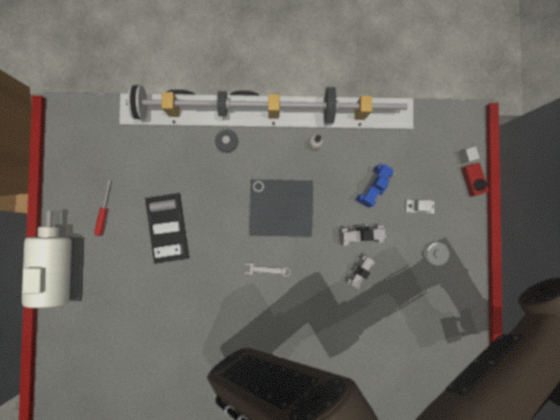

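View pics/scene0.png

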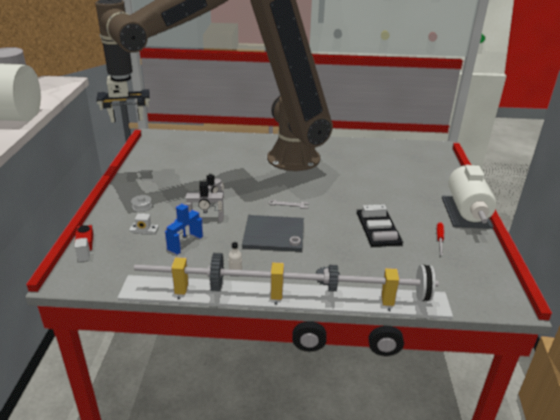

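The pictures agree with each other. In the top view, the gauge candidates are blue (376,185), which is ruled out, silver large (363,234) and silver small (361,271), so I choose the large one at (363,234). The block candidates are the bar with two holes (167,251), the plain strip (166,228) and the rod (162,205), so I choose (167,251). Next I'll measure both and check them in a close crop.

```bash
cat > h.py <<'E'
import numpy as np, cv2
from station import telemetry, eyes, recognise, trace
def ray(c,uv,z):
    k=eyes.calibration(c); R=cv2.Rodrigues(k['rvec'])[0]; C=-R.T@k['tvec']
    d=R.T@np.linalg.inv(k['mtx'])@np.array([uv[0],uv[1],1.]); return C+d*(z-C[2])/d[2]
def pix(c,P):
    k=eyes.calibration(c); return cv2.projectPoints(np.array(P,float).reshape(-1,1,3),k['rvec'],k['tvec'],k['mtx'],None)[0].reshape(-1,2)
def rect(c,m,z):
    cs,_=cv2.findContours(m.astype(np.uint8),cv2.RETR_EXTERNAL,cv2.CHAIN_APPROX_NONE)
    p=max(cs,key=cv2.contourArea).reshape(-1,2)
    w=np.array([ray(c,q,z)[:2] for q in p],np.float32)*1000
    (cx,cy),(a,b),_=r=cv2.minAreaRect(w); bx=cv2.boxPoints(r)
    e=max((bx[1]-bx[0],bx[2]-bx[1]),key=np.linalg.norm)
    return (round(cx,1),round(cy,1)),(round(a),round(b)),round(float(np.degrees(np.arctan2(e[1],e[0])))%180,1)
E
python3 - <<'E'
from h import *
im=eyes.grab_frame('top')
for n,z in(('plate',.02),('tray',.017),('block',.045),('strip',.027),('gauge',.095),('setting_ring',.034)):
    for d in trace('top',n):
        if d['conf']>.3: print(n,round(d['conf'],2),rect('top',d['mask'],z))
g=cv2.cvtColor(im,cv2.COLOR_RGB2GRAY)
def seg(x0,y0,x1,y1,t):
    m=np.zeros_like(g); m[y0:y1,x0:x1]=g[y0:y1,x0:x1]>t; return m
print('blk',rect('top',seg(148,241,190,262,130),.045))
print('dark plate',rect('top',cv2.inRange(g[170:245,240:322],0,75)>0,.02) if 0 else '')
A=cv2.resize(im[180:275,135:205],None,fx=5,fy=5,interpolation=cv2.INTER_CUBIC)
B=cv2.resize(im[205:300,325:410],None,fx=5,fy=5,interpolation=cv2.INTER_CUBIC)
cv2.imwrite('pics/crop1.png',cv2.cvtColor(np.hstack([A,B]),cv2.COLOR_RGB2BGR))
E
```

```text
plate 0.84 ((581.8, -44.0), (198, 183), 89.2)
tray 0.8 ((514.8, 318.7), (216, 114), 9.8)
block 0.58 ((788.2, -150.0), (42, 38), 0.4)
block 0.56 ((444.9, 303.8), (31, 88), 98.8)
block 0.51 ((392.6, 4.2), (37, 127), 90.6)
strip 0.78 ((515.9, 316.3), (29, 82), 96.4)
strip 0.64 ((444.2, -538.2), (76, 70), 89.6)
gauge 0.97 ((500.1, -287.2), (52, 141), 94.2)
gauge 0.75 ((650.0, -328.3), (62, 142), 149.0)
gauge 0.62 ((390.8, -282.8), (56, 98), 148.7)
gauge 0.48 ((571.9, 490.7), (29, 169), 170.6)
blk ((443.0, 306.5), (31, 82), 99.6)
dark plate
```

View pics/crop1.png

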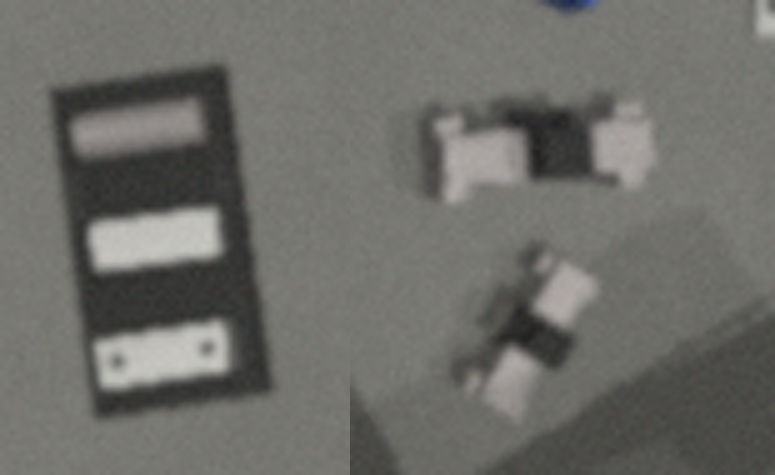

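The crop shows the two-hole bar at the bottom of the tray (crop 163,354) and the large silver gauge above the small one (grip at crop 559,143). The tray pose (514.8, 318.7, ~9.5°) puts the -72 mm pocket at (444, 307), which matches the block at (443, 306.5). I'll set out now.

```bash
cat >> h.py <<'E'
def wrap(a): return (a+np.pi)%(2*np.pi)-np.pi
def plan(*wps,vmax=40,wmax=.115):
    """rows (tool axes) through waypoints (x,y,z mm, yaw deg or None), smooth speed"""
    s=telemetry.get_state(); p=np.array(s['eef_pos'])*1000; yaw=s['ee_rot'][2]
    print('t',s['t'],'p',p.round(1),'rpy',np.degrees(s['ee_rot']).round(2),'w',round(s['width']*1000,1),'F',np.round(s['force'],1))
    for w in wps:
        q=np.array(w[:3],float); dy=0 if w[3] is None else wrap(np.radians(w[3])-yaw)
        n=max(2,int(np.ceil(1.5*max(np.linalg.norm(q-p)/vmax,abs(dy)/wmax)))); n=-(-n//5)*5 if n>5 else n
        out=[]; f=lambda u:u*u*(3-2*u)
        for i in range(n):
            g=f((i+1)/n)-f(i/n); y=yaw+dy*f(i/n); d=(q-p)*g; c,sn=np.cos(y),np.sin(y)
            out.append([round(float(c*d[0]+sn*d[1])),round(float(sn*d[0]-c*d[1])),round(float(-d[2])),round(float(-dy*g),3)] if np.linalg.norm(q-p)>40 else
              [round(float(c*d[0]+sn*d[1]),1),round(float(sn*d[0]-c*d[1]),1),round(float(-d[2]),1),round(float(-dy*g),3)])
        print(w,n); [print(out[i:i+10]) for i in range(0,n,10)]; p=q; yaw+=dy
E
python3 -c "
from h import *
plan((540,-150,220,-130),(443,306,130,-81))"
```

```text
t 1.25 p [ 183.8 -649.5  226.6] rpy [ 180.     0.  -164.2] w 87.3 F [0.4 1.4 0.3]
(540, -150, 220, -130) 25
[[-2, 2, 0, -0.003], [-6, 5, 0, -0.008], [-10, 8, 0, -0.013], [-14, 11, 0, -0.017], [-17, 13, 0, -0.021], [-21, 15, 0, -0.025], [-24, 16, 0, -0.028], [-26, 16, 0, -0.03], [-28, 17, 0, -0.032], [-30, 17, 0, -0.034]]
[[-32, 16, 0, -0.035], [-33, 15, 0, -0.036], [-34, 14, 0, -0.036], [-34, 13, 0, -0.036], [-34, 11, 0, -0.035], [-33, 10, 0, -0.034], [-32, 8, 0, -0.032], [-30, 7, 0, -0.03], [-28, 5, 0, -0.028], [-25, 4, 0, -0.025]]
[[-21, 3, 0, -0.021], [-18, 2, 0, -0.017], [-13, 1, 0, -0.013], [-8, 1, 0, -0.008], [-3, 0, 0, -0.003]]
(443, 306, 130, -81) 20
[[-2, 3, 1, -0.006], [-6, 8, 2, -0.018], [-10, 12, 3, -0.028], [-13, 15, 4, -0.037], [-17, 18, 5, -0.045], [-20, 19, 5, -0.051], [-23, 20, 6, -0.056], [-26, 20, 6, -0.06], [-28, 19, 7, -0.063], [-30, 18, 7, -0.064]]
[[-31, 16, 7, -0.064], [-31, 14, 7, -0.063], [-31, 11, 6, -0.06], [-29, 9, 6, -0.056], [-27, 7, 5, -0.051], [-24, 5, 5, -0.045], [-20, 3, 4, -0.037], [-15, 2, 3, -0.028], [-10, 1, 2, -0.018], [-3, 0, 1, -0.006]]
```

>>> servo_tool:
  series:
    - [[-2,2,0,-0.003],[-6,5,0,-0.008],[-10,8,0,-0.013],[-14,11,0,-0.017],[-17,13,0,-0.021],[-21,15,0,-0.025],[-24,16,0,-0.028],[-26,16,0,-0.03],[-28,17,0,-0.032],[-30,17,0,-0.034]]
  claw: -0.16

```text
t: 2.08
eef_pos: [0.3076, -0.471, 0.2267]
ee_rot: [-3.141, 0.0, -2.652]
force: [2.0, 0.4, -0.3]
width: 0.0508
gripper_force: 0.0
```

>>> servo_tool:
  series:
    - [[-32,16,0,-0.035],[-33,15,0,-0.036],[-34,14,0,-0.036],[-34,13,0,-0.036],[-34,11,0,-0.035],[-33,10,0,-0.034],[-32,8,0,-0.032],[-30,7,0,-0.03],[-28,5,0,-0.028],[-25,4,0,-0.025]]

```text
t: 2.92
eef_pos: [0.5011, -0.1997, 0.2269]
ee_rot: [-3.141, 0.001, -2.324]
force: [-0.4, -1.1, 0.9]
width: 0.0509
gripper_force: 0.0
```

>>> servo_tool:
  series:
    - [[-21,3,0,-0.021],[-18,2,0,-0.017],[-13,1,0,-0.013],[-8,1,0,-0.008],[-3,0,0,-0.003],[-2,3,1,-0.006],[-6,8,2,-0.018],[-10,12,3,-0.028],[-13,15,4,-0.037],[-17,18,5,-0.045]]

```text
t: 3.75
eef_pos: [0.5208, -0.0789, 0.2114]
ee_rot: [-3.141, 0.0, -2.132]
force: [0.3, 0.5, 0.5]
width: 0.0507
gripper_force: 0.0
```

>>> servo_tool:
  series:
    - [[-20,19,5,-0.051],[-23,20,6,-0.056],[-26,20,6,-0.06],[-28,19,7,-0.063],[-30,18,7,-0.064],[-31,16,7,-0.064],[-31,14,7,-0.063],[-31,11,6,-0.06],[-29,9,6,-0.056],[-27,7,5,-0.051]]

```text
t: 4.58
eef_pos: [0.4539, 0.2351, 0.1493]
ee_rot: [-3.142, 0.0, -1.541]
force: [1.5, 0.9, 0.1]
width: 0.0508
gripper_force: 0.0
```

>>> servo_tool:
  series:
    - [[-24,5,5,-0.045],[-20,3,4,-0.037],[-15,2,3,-0.028],[-10,1,2,-0.018],[-3,0,1,-0.006],[0,0,0,0],[0,0,0,0],[0,0,0,0],[0,0,0,0],[0,0,0,0]]

```text
t: 5.42
eef_pos: [0.4388, 0.3044, 0.1348]
ee_rot: [-3.141, 0.0, -1.411]
force: [-0.4, 0.2, 0.3]
width: 0.0508
gripper_force: 0.0
```

Run:
```python
from h import *
P=[]
for c in('top','scene'):
    im=eyes.grab_frame(c)
    print(c,'tcp px',pix(c,telemetry.get_state()['eef_pos']))
    for n in ('block','gauge_grip','setting_ring','plate'):
        print(n,[(np.round(d['position'],3).tolist(),round(d['conf'],2)) for d in recognise(c,n)][:3])
    u,v=pix(c,[.443,.306,.045])[0].astype(int); u2,v2=pix(c,[.5,-.287,.1])[0].astype(int)
    row=[cv2.resize(im[y-30:y+30,x-40:x+40],None,fx=5,fy=5,interpolation=cv2.INTER_CUBIC) for x,y in((u,v),(u2,v2))]
    print('crop origins',(u-40,v-30),(u2-40,v2-30)); P.append(np.hstack(row))
    for d in trace(c,'plate')[:1]: print('platerect',rect(c,d['mask'],.02))
    for d in trace(c,'setting_ring')[:2]: print('ring',d['conf'],rect(c,d['mask'],.034))
cv2.imwrite('pics/c2.png',cv2.cvtColor(np.vstack(P),cv2.COLOR_RGB2BGR))
plan((443,306.5,70,-81),(443,306.5,23,-81),vmax=20)
```

```text
top tcp px [[160.38050495 253.37999978]]
block [([0.451, 0.288, 0.045], 0.53)]
gauge_grip [([0.644, -0.332, 0.092], 0.82), ([0.387, -0.289, 0.072], 0.71), ([0.501, -0.285, 0.091], 0.68)]
setting_ring []
plate [([0.581, -0.053, 0.022], 0.76), ([0.445, -0.543, 0.026], 0.31)]
crop origins (np.int64(127), np.int64(220)) (np.int64(321), np.int64(204))
platerect ((583.0, -44.5), (200, 178), 89.5)
scene tcp px [[377.33406215 183.86915108]]
block [([0.449, 0.3, 0.034], 0.79)]
gauge_grip [([0.665, -0.339, 0.079], 0.78), ([0.597, 0.323, 0.028], 0.64), ([0.385, -0.281, 0.076], 0.62)]
setting_ring [([0.653, 0.031, 0.03], 0.66), ([0.611, -0.493, 0.024], 0.42)]
plate [([0.598, -0.055, 0.019], 0.66)]
crop origins (np.int64(334), np.int64(176)) (np.int64(166), np.int64(163))
platerect ((599.1, -47.2), (200, 211), 179.3)
ring 0.62 ((661.6, 27.7), (45, 33), 2.1)
t 6.1167 p [438.5 305.1 134.5] rpy [180.    -0.   -80.77] w 50.8 F [ 0.3  0.6 -0. ]
(443, 306.5, 70, -81) 5
[[0, 0, 7, 0.0], [0, -1, 16, 0.001], [0, -1, 19, 0.001], [0, -1, 16, 0.001], [0, 0, 7, 0.0]]
(443, 306.5, 23, -81) 4
[[0, 0, 7, -0.0], [0, 0, 16, -0.0], [0, 0, 16, -0.0], [0, 0, 7, -0.0]]
```

View pics/c2.png

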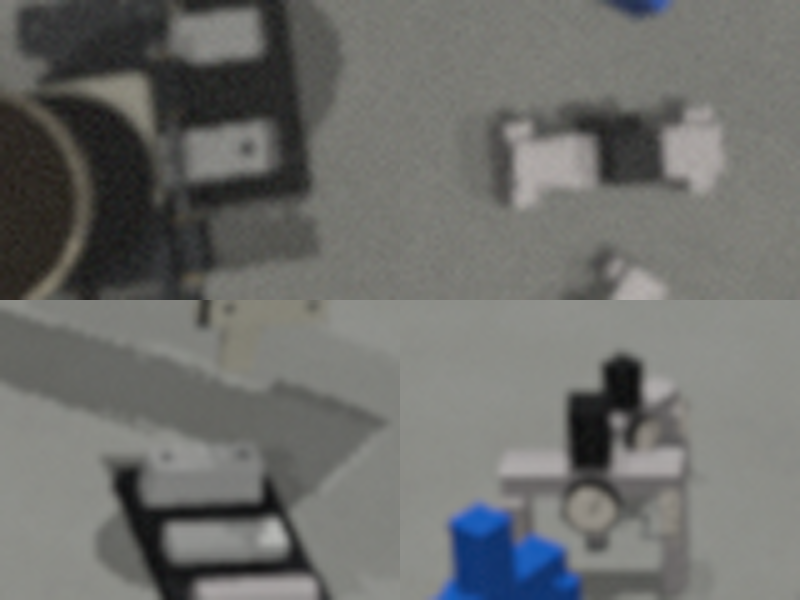

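>>> servo_tool:
  series:
    - [[0,-1,7,0.001],[0,-1,16,0.001],[0,-1.5,19,0.001],[0,-1,16,0.001],[0,0,7,0],[0,0,7,0],[0,0,15,0],[0,0,15,0],[0,0,7,0],[0,0,3,0]]

```text
t: 6.95
eef_pos: [0.4427, 0.3054, 0.0217]
ee_rot: [3.141, -0.001, -1.414]
force: [0.3, 0.2, 0.2]
width: 0.0507
gripper_force: 0.0
```

```bash
python3 -c "
from h import *
print(ray('scene',(334+204/5,176+159/5),.045))
plan((443,306.5,23,-81))"
```

```text
[0.45356715 0.30531288 0.045     ]
t 6.95 p [442.7 305.4  21.7] rpy [ 1.7994e+02 -6.0000e-02 -8.1000e+01] w 50.7 F [0.3 0.2 0.2]
(443, 306.5, 23, -81) 2
[[-0.5, -0.2, -0.7, -0.0], [-0.5, -0.2, -0.7, -0.0]]
```

>>> servo_tool:
  series:
    - [[0,0,0,0],[0,0,0,0],[0,0,0,0],[0,0,0,0],[0,0,0,0],[0,0,0,0],[0,0,0,0],[0,0,0,0],[0,0,0,0],[0,0,0,0]]
  claw: 1
  grip_force: 25

```text
t: 7.78
eef_pos: [0.443, 0.306, 0.0233]
ee_rot: [-3.141, 0.001, -1.414]
force: [-3.0, -0.0, 6.8]
width: 0.03
gripper_force: 25.0
```

>>> servo_tool:
  series:
    - [[0,0,-1,0],[0,0,-4,0],[0,0,-9,0],[0,0,-14,0],[0,0,-16,0],[0,0,-16,0],[0,0,-14,0],[0,0,-9,0],[0,0,-4,0],[0,0,-1,0]]

```text
t: 8.62
eef_pos: [0.4432, 0.3059, 0.1114]
ee_rot: [-3.141, 0.001, -1.414]
force: [-0.3, -0.0, -4.7]
width: 0.0297
gripper_force: 25.0
```

```bash
python3 -c "
from h import *
plan((582.5,-44.5,110,-180.5),vmax=30)"
```

```text
t 8.6167 p [443.2 305.9 111.4] rpy [-1.7995e+02  6.0000e-02 -8.1010e+01] w 29.7 F [-0.3 -0.  -4.7]
(582.5, -44.5, 110, -180.5) 25
[[2, 0, 0, 0.008], [5, -1, 0, 0.023], [8, -2, 0, 0.037], [10, -3, 0, 0.05], [13, -4, 0, 0.061], [14, -6, 0, 0.071], [15, -8, 0, 0.08], [16, -10, 0, 0.087], [16, -12, 0, 0.093], [16, -14, 0, 0.098]]
[[15, -16, 0, 0.101], [13, -18, 0, 0.103], [11, -19, 0, 0.104], [9, -20, 0, 0.103], [7, -21, 0, 0.101], [5, -21, 0, 0.098], [3, -20, 0, 0.093], [1, -19, 0, 0.087], [-1, -17, 0, 0.08], [-2, -15, 0, 0.071]]
[[-3, -13, 0, 0.061], [-3, -10, 0, 0.05], [-3, -8, 0, 0.037], [-2, -5, 0, 0.023], [-1, -2, 0, 0.008]]
```

>>> servo_tool:
  series:
    - [[2,0,0,0.008],[5,-1,0,0.023],[8,-2,0,0.037],[10,-3,0,0.05],[13,-4,0,0.061],[14,-6,0,0.071],[15,-8,0,0.08],[16,-10,0,0.087],[16,-12,0,0.093],[16,-14,0,0.098]]

```text
t: 9.45
eef_pos: [0.4908, 0.1814, 0.1099]
ee_rot: [3.141, -0.001, -2.028]
force: [1.2, -0.4, -2.8]
width: 0.0299
gripper_force: 25.0
```

>>> servo_tool:
  series:
    - [[15,-16,0,0.101],[13,-18,0,0.103],[11,-19,0,0.104],[9,-20,0,0.103],[7,-21,0,0.101],[5,-21,0,0.098],[3,-20,0,0.093],[1,-19,0,0.087],[-1,-17,0,0.08],[-2,-15,0,0.071]]

```text
t: 10.28
eef_pos: [0.5658, -0.0077, 0.1097]
ee_rot: [-3.141, -0.002, -2.97]
force: [0.7, -0.1, -3.6]
width: 0.0297
gripper_force: 25.0
```

>>> servo_tool:
  series:
    - [[-3,-13,0,0.061],[-3,-10,0,0.05],[-3,-8,0,0.037],[-2,-5,0,0.023],[-1,-2,0,0.008],[0,0,0,0],[0,0,0,0],[0,0,0,0],[0,0,0,0],[0,0,0,0]]

```text
t: 11.12
eef_pos: [0.5822, -0.0417, 0.1107]
ee_rot: [3.141, 0.0, -3.141]
force: [0.5, 0.2, -2.6]
width: 0.0298
gripper_force: 25.0
```

```bash
python3 -c "
from h import *
im=eyes.grab_frame('scene')
print([(np.round(d['position'],3).tolist(),round(d['conf'],2)) for d in recognise('scene','block')])
print('tcp px',pix('scene',telemetry.get_state()['eef_pos']))
cv2.imwrite('pics/c3.png',cv2.cvtColor(cv2.resize(im[150:270,200:340],None,fx=5,fy=5,interpolation=cv2.INTER_CUBIC),cv2.COLOR_RGB2BGR))
plan((582.5,-44.5,55,-180.5),(582.5,-44.5,40,-180.5),vmax=12)"
```

```text
[([0.652, 0.031, 0.033], 0.54), ([0.619, -0.043, 0.13], 0.49)]
tcp px [[275.58709093 207.09669112]]
t 11.2167 p [582.2 -41.8 110.7] rpy [ 1.8000e+02  1.0000e-02 -1.7998e+02] w 29.5 F [ 0.2 -0.7 -3.1]
(582.5, -44.5, 55, -180.5) 10
[[0, 0, 2, 0.0], [0, 0, 4, 0.001], [0, 0, 6, 0.001], [0, 0, 8, 0.001], [0, 0, 8, 0.001], [0, 0, 8, 0.001], [0, 0, 8, 0.001], [0, 0, 6, 0.001], [0, 0, 4, 0.001], [0, 0, 2, 0.0]]
(582.5, -44.5, 40, -180.5) 2
[[0.0, 0.0, 7.5, -0.0], [0.0, 0.0, 7.5, -0.0]]
```

View pics/c3.png

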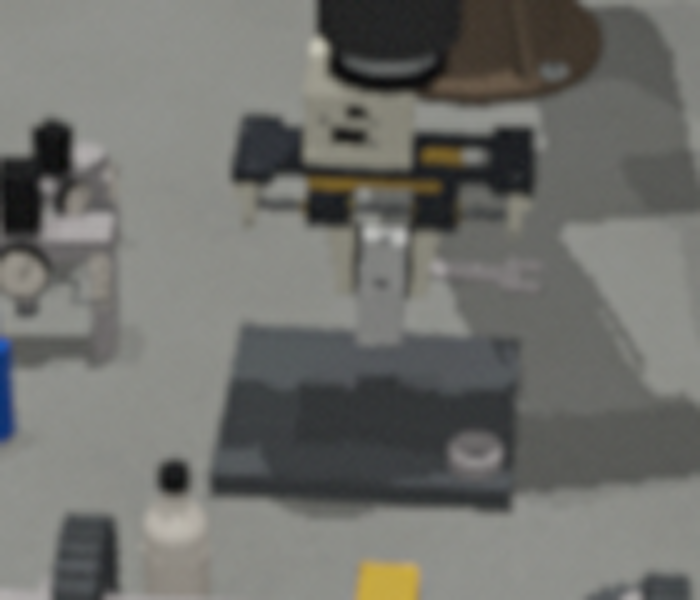

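>>> servo_tool:
  series:
    - [[0,0,2,0],[0,-1,5,0],[0,-1,9,0],[0,-1,11,0],[-1,0,12,0],[0,0,11,0],[0,0,8,0],[0,0,5,0],[0,0,2,0],[0,0,0,0]]

```text
t: 12.05
eef_pos: [0.5831, -0.0452, 0.045]
ee_rot: [-3.141, -0.001, 3.141]
force: [0.1, -0.1, -3.8]
width: 0.0297
gripper_force: 25.0
```

>>> servo_tool:
  series:
    - [[0,0,1,0],[0,0,1,0],[0,0,1,0],[0,0,1,0],[0,0,0.5,0],[0,0,0.5,0],[0,0,0.5,0],[0,0,0,0],[0,0,0,0],[0,0,0,0]]

```text
t: 12.88
eef_pos: [0.5833, -0.0451, 0.0401]
ee_rot: [-3.142, 0.0, 3.141]
force: [-0.3, -0.2, -2.5]
width: 0.0296
gripper_force: 25.0
```

>>> servo_tool:
  series:
    - [[0,0,0.5,0],[0,0,0.5,0],[0,0,0.3,0],[0,0,0.3,0],[0,0,0.2,0],[0,0,0,0],[0,0,0,0],[0,0,0,0],[0,0,0,0],[0,0,0,0]]

```text
t: 13.72
eef_pos: [0.5833, -0.0452, 0.0384]
ee_rot: [-3.142, 0.0, 3.141]
force: [-0.9, 0.3, -1.3]
width: 0.0298
gripper_force: 25.0
```

>>> servo_tool:
  series:
    - [[0,0,0.3,0],[0,0,0.3,0],[0,0,0,0],[0,0,0,0],[0,0,0,0],[0,0,0,0],[0,0,0,0],[0,0,0,0],[0,0,0,0],[0,0,0,0]]

```text
t: 14.55
eef_pos: [0.5832, -0.0452, 0.0383]
ee_rot: [-3.142, 0.0, 3.142]
force: [-4.5, 0.6, 6.1]
width: 0.0299
gripper_force: 25.0
```

Contact is made, so I'll release slowly and retreat upward.

>>> servo_tool:
  series:
    - [[0,0,0,0],[0,0,0,0],[0,0,0,0],[0,0,0,0],[0,0,0,0],[0,0,-3,0],[0,0,-8,0],[0,0,-14,0],[0,0,-18,0],[0,0,-20,0]]
  claw: -0.2

```text
t: 15.38
eef_pos: [0.5829, -0.0453, 0.1014]
ee_rot: [-3.141, -0.001, 3.141]
force: [0.3, -0.1, 0.2]
width: 0.0527
gripper_force: 0.0
```

>>> servo_tool:
  series:
    - [[0,0,-20,0],[0,0,-20,0],[0,0,-20,0],[0,0,-18,0],[0,0,-14,0],[5,0,-10,0],[10,0,-6,0],[10,0,-3,0],[5,0,0,0],[0,0,0,0]]

```text
t: 16.22
eef_pos: [0.5515, -0.0452, 0.2115]
ee_rot: [3.141, -0.001, 3.141]
force: [0.1, -0.9, -0.5]
width: 0.0525
gripper_force: 0.0
```

Run:
```python
from h import *
P=[]
for c in('top','scene'):
    im=eyes.grab_frame(c); cv2.imwrite(f'pics/{c}4.png',cv2.cvtColor(im,cv2.COLOR_RGB2BGR))
    for d in trace(c,'block')[:3]: print(c,'block',round(d['conf'],2),rect(c,d['mask'],.06))
    for n in('block','gauge_grip'): print(n,[(np.round(d['position'],3).tolist(),round(d['conf'],2)) for d in recognise(c,n)][:4])
    for d in trace(c,'gauge_grip')[:3]:
        v,u=np.nonzero(d['mask']); print(c,'grip',round(d['conf'],2),u.min(),u.max(),v.min(),v.max(),rect(c,d['mask'],.145))
    x,y=pix(c,[.5,-.287,.1])[0].astype(int); print('origin',x-35,y-30)
    a=im[y-30:y+30,x-35:x+35]; x,y=pix(c,[.583,-.045,.06])[0].astype(int); b=im[y-30:y+30,x-35:x+35]
    P.append(np.hstack([cv2.resize(i,None,fx=5,fy=5,interpolation=cv2.INTER_CUBIC) for i in(a,b)]))
cv2.imwrite('pics/c4.png',cv2.cvtColor(np.vstack(P),cv2.COLOR_RGB2BGR))
s=telemetry.get_state(); print(s['t'],s['eef_pos'],s['force'])
```

```text
top block 0.73 ((787.1, 130.6), (66, 65), 1.0)
block [([0.592, -0.482, 0.041], 0.17)]
gauge_grip [([0.498, -0.284, 0.092], 0.96), ([0.388, -0.289, 0.074], 0.96), ([0.647, -0.331, 0.092], 0.64)]
top grip 0.96 339 385 224 244 ((501.4, -277.0), (50, 136), 95.4)
top grip 0.75 346 372 255 286 ((395.6, -271.0), (46, 92), 148.7)
top grip 0.56 356 394 164 206 ((645.1, -317.0), (58, 137), 149.0)
origin 326 204
scene block 0.77 ((614.6, -44.2), (123, 26), 3.3)
block [([0.61, -0.045, 0.056], 0.74)]
gauge_grip [([0.667, -0.343, 0.077], 0.79), ([0.388, -0.28, 0.071], 0.62), ([0.517, -0.294, 0.086], 0.61)]
scene grip 0.97 164 202 204 253 ((768.8, -309.3), (259, 113), 10.2)
scene grip 0.8 206 223 174 192 ((498.8, -256.8), (133, 52), 18.1)
scene grip 0.7 186 223 181 221 ((614.7, -273.2), (256, 116), 12.6)
origin 171 163
16.7167 [ 0.55335077 -0.04517303  0.21134449] [-0.88129105  0.14819885 -0.12081286]
```

View pics/c4.png

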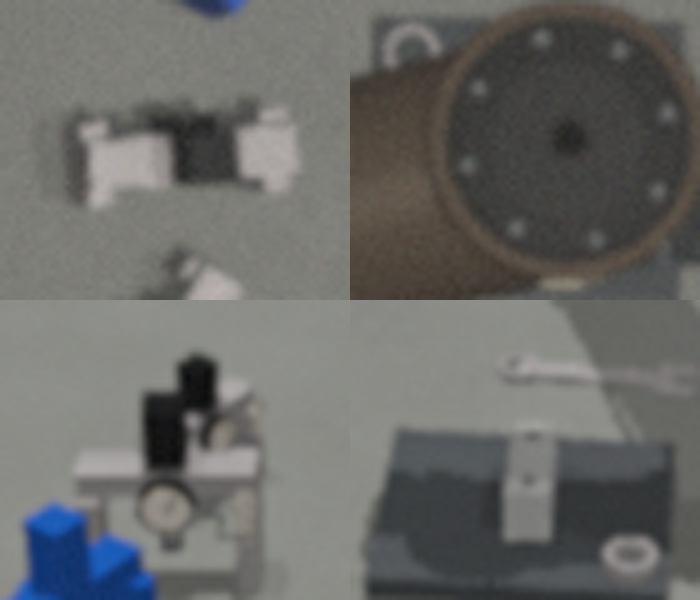

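Run:
```python
from h import *
a=ray('top',(364.2,235.1),.095);b=ray('top',(367.9,234),.145); print(a,b)
s=ray('scene',(171+163/5,163+96/5),.145); print('scene top',s)
d=[ray('top',(326+x/5,204+y/5),.095) for x,y in((130,163),(268,152))]; e=d[1]-d[0]; yaw=np.arctan2(e[1],e[0])+np.pi/2; print('yaw',np.degrees(yaw))
cx,cy=.5*(a[:2]+b[:2]); P=[]
def box(x0,x1,y0,y1,z0,z1): return [[x,y,z] for z in(z0,z1) for x,y in((x0,y0),(x1,y0),(x1,y1),(x0,y1))]
B=[box(-.015,.015,-.063,.063,.075,.095),box(-.015,.015,-.015,.015,.095,.145),box(-.025,.025,.047,.063,0,.075),box(-.025,.025,-.063,-.047,0,.075)]
for c,(ox,oy) in(('top',(326,204)),('scene',(171,163))):
    im=cv2.imread(f'pics/{c}4.png')[oy:oy+60,ox:ox+70]; im=cv2.resize(im,None,fx=5,fy=5,interpolation=cv2.INTER_CUBIC)
    for bx in B:
        w=np.array(bx); w[:,:2]=w[:,:2]@np.array([[np.cos(yaw),np.sin(yaw)],[-np.sin(yaw),np.cos(yaw)]])+[cx,cy]
        q=((pix(c,w)-[ox,oy]+.5)*5-.5).astype(np.int32)
        for f in(q[:4],q[4:]): cv2.polylines(im,[f.reshape(-1,1,2)],True,(0,0,255),1)
    P.append(im)
cv2.imwrite('pics/ov.png',cv2.resize(np.hstack(P),(800,343)))
print('used',cx,cy)
```

```text
[ 0.49823597 -0.29487268  0.095     ] [ 0.50169329 -0.2945167   0.145     ]
scene top [ 0.49839196 -0.29529743  0.145     ]
yaw 5.19696832065775
used 0.49996462998917457 -0.2946946905286456
```

View pics/ov.png

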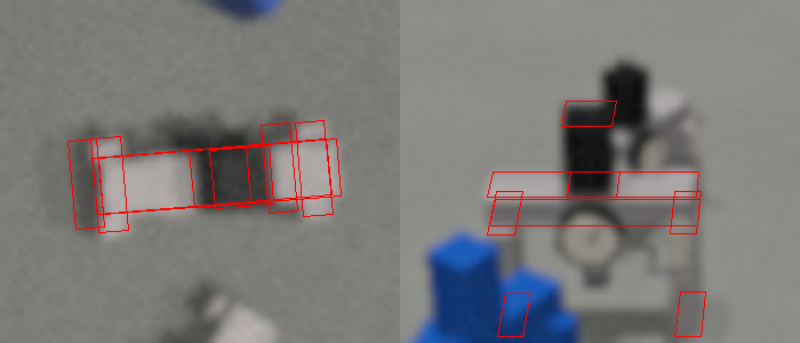

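```bash
python3 -c "
from h import *
plan((500,-295.5,175,-175),(500,-295.5,106,-175),vmax=25)"
```

```text
t 16.7167 p [553.4 -45.2 211.3] rpy [-1.7999e+02 -3.0000e-02  1.7998e+02] w 52.7 F [-0.9  0.1 -0.1]
(500, -295.5, 175, -175) 20
[[0, -2, 0, -0.001], [1, -5, 1, -0.002], [2, -8, 1, -0.003], [2, -11, 2, -0.004], [3, -13, 2, -0.005], [3, -15, 2, -0.005], [4, -16, 2, -0.006], [4, -17, 3, -0.006], [4, -18, 3, -0.006], [5, -19, 3, -0.007]]
[[5, -19, 3, -0.007], [5, -18, 3, -0.006], [5, -17, 3, -0.006], [5, -16, 2, -0.006], [4, -15, 2, -0.005], [4, -13, 2, -0.005], [3, -11, 2, -0.004], [2, -8, 1, -0.003], [2, -5, 1, -0.002], [1, -2, 0, -0.001]]
(500, -295.5, 106, -175) 5
[[0, 0, 7, -0.0], [0, 0, 17, -0.0], [0, 0, 20, -0.0], [0, 0, 17, -0.0], [0, 0, 7, -0.0]]
```

>>> servo_tool:
  series:
    - [[0,-2,0,-0.001],[1,-5,1,-0.002],[2,-8,1,-0.003],[2,-11,2,-0.004],[3,-13,2,-0.005],[3,-15,2,-0.005],[4,-16,2,-0.006],[4,-17,3,-0.006],[4,-18,3,-0.006],[5,-19,3,-0.007]]
  claw: -0.6

```text
t: 17.55
eef_pos: [0.5271, -0.1713, 0.1924]
ee_rot: [3.142, 0.0, -3.096]
force: [0.1, 0.1, 0.7]
width: 0.0705
gripper_force: 0.0
```

>>> servo_tool:
  series:
    - [[5,-19,3,-0.007],[5,-18,3,-0.006],[5,-17,3,-0.006],[5,-16,2,-0.006],[4,-15,2,-0.005],[4,-13,2,-0.005],[3,-11,2,-0.004],[2,-8,1,-0.003],[2,-5,1,-0.002],[1,-2,0,-0.001]]

```text
t: 18.38
eef_pos: [0.4991, -0.2967, 0.1733]
ee_rot: [3.141, -0.001, -3.053]
force: [-0.1, 0.1, 0.2]
width: 0.0704
gripper_force: 0.0
```

```bash
python3 -c "
from h import *
im=eyes.grab_frame('scene')
cv2.imwrite('pics/c5.png',cv2.cvtColor(cv2.resize(im[130:230,150:260],None,fx=5,fy=5,interpolation=cv2.INTER_CUBIC),cv2.COLOR_RGB2BGR))
plan((500,-295.5,106,-175),vmax=16)"
```

```text
t 18.4333 p [ 499.2 -296.5  173.5] rpy [ 1.7999e+02 -2.0000e-02 -1.7490e+02] w 69.8 F [ 0.1  0.2 -0.3]
(500, -295.5, 106, -175) 10
[[0, 0, 2, 0.0], [0, 0, 5, 0.0], [0, 0, 8, 0.0], [0, 0, 9, 0.0], [0, 0, 10, 0.0], [0, 0, 10, 0.0], [0, 0, 9, 0.0], [0, 0, 8, 0.0], [0, 0, 5, 0.0], [0, 0, 2, 0.0]]
```

View pics/c5.png

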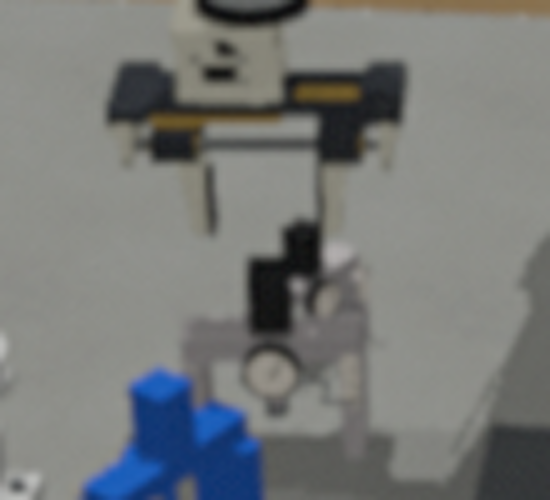

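Fingertips straddle the grip: tips at 205 and 330, grip centred at 270.

>>> servo_tool:
  series:
    - [[-1,0,2,0],[0,1,5,0],[0,0,8,0],[0,0,9,0],[0,0,10,0],[0,0,10,0],[0,0,9,0],[0,0,8,0],[0,0,4,0],[0,0,2,0]]

```text
t: 19.27
eef_pos: [0.5003, -0.2946, 0.1056]
ee_rot: [3.141, -0.001, -3.052]
force: [-0.4, -0.9, -0.4]
width: 0.0702
gripper_force: 0.0
```

>>> servo_tool:
  series:
    - [[0,0,0,0],[0,0,0,0],[0,0,0,0],[0,0,0,0],[0,0,0,0],[0,0,0,0],[0,0,0,0],[0,0,0,0],[0,0,0,0],[0,0,0,0]]
  claw: 1
  grip_force: 35

```text
t: 20.1
eef_pos: [0.5008, -0.2949, 0.1069]
ee_rot: [-3.141, 0.0, -3.052]
force: [-0.5, -2.8, 1.7]
width: 0.0296
gripper_force: 35.0
```

>>> servo_tool:
  series:
    - [[0,0,-1,0],[0,0,-4,0],[0,0,-9,0],[0,0,-14,0],[0,0,-18,0],[0,0,-20,0],[0,0,-20,0],[0,0,-15,0],[0,0,-9,0],[0,0,-4,0]]

```text
t: 20.93
eef_pos: [0.5011, -0.2946, 0.2223]
ee_rot: [-3.141, 0.002, -3.052]
force: [0.5, 0.7, -5.6]
width: 0.0299
gripper_force: 35.0
```

```bash
python3 -c "
from h import *
plan((583.3,-45.2,220,-180),vmax=20)"
```

```text
t 20.9333 p [ 501.1 -294.6  222.3] rpy [-1.7998e+02  1.1000e-01 -1.7485e+02] w 29.9 F [ 0.5  0.7 -5.6]
(583.3, -45.2, 220, -180) 20
[[-1, 2, 0, 0.001], [-2, 5, 0, 0.002], [-3, 8, 0, 0.003], [-4, 10, 0, 0.004], [-5, 13, 0, 0.005], [-6, 14, 0, 0.005], [-7, 16, 0, 0.006], [-7, 17, 0, 0.006], [-7, 18, 0, 0.007], [-7, 18, 0, 0.007]]
[[-7, 18, 0, 0.007], [-7, 18, 0, 0.007], [-6, 17, 0, 0.006], [-6, 16, 0, 0.006], [-5, 15, 0, 0.005], [-4, 13, 0, 0.005], [-4, 11, 0, 0.004], [-3, 8, 0, 0.003], [-2, 5, 0, 0.002], [-1, 2, 0, 0.001]]
```

>>> servo_tool:
  series:
    - [[-1,2,0,0.001],[-2,5,0,0.002],[-3,8,0,0.003],[-4,10,0,0.004],[-5,13,0,0.005],[-6,14,0,0.005],[-7,16,0,0.006],[-7,17,0,0.006],[-7,18,0,0.007],[-7,18,0,0.007]]

```text
t: 21.77
eef_pos: [0.5412, -0.1687, 0.2199]
ee_rot: [3.141, -0.001, -3.098]
force: [0.2, 0.0, -5.1]
width: 0.0298
gripper_force: 35.0
```

>>> servo_tool:
  series:
    - [[-7,18,0,0.007],[-7,18,0,0.007],[-6,17,0,0.006],[-6,16,0,0.006],[-5,15,0,0.005],[-4,13,0,0.005],[-4,11,0,0.004],[-3,8,0,0.003],[-2,5,0,0.002],[-1,2,0,0.001]]

```text
t: 22.6
eef_pos: [0.5835, -0.0457, 0.2204]
ee_rot: [-3.142, -0.0, 3.14]
force: [-0.5, -0.9, -5.3]
width: 0.0297
gripper_force: 35.0
```

```bash
python3 -c "
from h import *
plan((583.3,-45.2,190,-180))
im=eyes.grab_frame('scene')
cv2.imwrite('pics/c6.png',cv2.cvtColor(cv2.resize(im[140:260,210:340],None,fx=5,fy=5,interpolation=cv2.INTER_CUBIC),cv2.COLOR_RGB2BGR))"
```

```text
t 22.6 p [583.5 -45.7 220.4] rpy [-1.8000e+02 -2.0000e-02  1.7991e+02] w 29.7 F [-0.5 -0.9 -5.3]
(583.3, -45.2, 190, -180) 2
[[0.1, 0.2, 15.2, -0.001], [0.1, 0.2, 15.2, -0.001]]
```

View pics/c6.png

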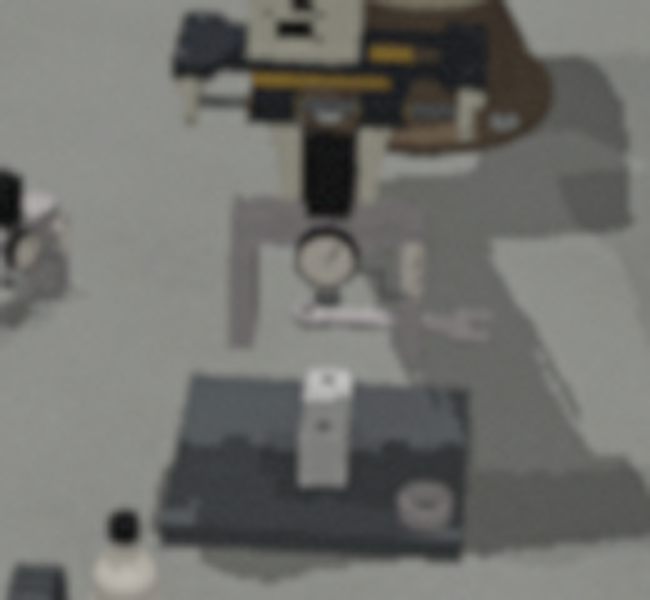

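The gauge hangs squarely over the block: dial at crop (327,260), block centreline at x≈327. I'll check the block's x numerically before lowering.

```bash
python3 -c "
from h import *
for n,P in dict(front_bottom=[.6233,-.0452,.02],front_top=[.6233,-.0452,.06],back_top=[.5433,-.0452,.06],hole=[.6113,-.0452,.06],hole2=[.5553,-.0452,.06]).items(): print(n,(pix('scene',P)[0]-[210,140]+.5)*5)
im=cv2.imread('pics/c6.png'); g=cv2.cvtColor(im,cv2.COLOR_BGR2GRAY)
print(g[350:510:4,312:340].mean(1).round().astype(int).tolist())"
```

```text
front_bottom [319.52135106 484.99601269]
front_top [320.36235233 435.750137  ]
back_top [327.80267678 369.65484756]
hole [321.51513317 425.50953746]
hole2 [326.72239095 379.25144584]
[142, 142, 143, 145, 155, 167, 173, 171, 172, 179, 181, 174, 159, 140, 129, 126, 126, 123, 116, 111, 117, 125, 128, 126, 124, 124, 124, 124, 125, 125, 125, 126, 123, 113, 89, 64, 54, 57, 60, 61]
```

>>> servo_tool:
  series:
    - [[0,0,2,0],[0,0.5,5,0],[0,0,8,0],[0,0,9,0],[0,0,9,0],[0,0,8,0],[0,0,5,0],[0,0,3,0],[0,0,1,0],[0,0,0,0]]

```text
t: 23.48
eef_pos: [0.5833, -0.0461, 0.1705]
ee_rot: [-3.141, -0.0, 3.139]
force: [-0.5, -0.3, -5.8]
width: 0.03
gripper_force: 35.0
```

>>> servo_tool:
  series:
    - [[0,0.5,2,0],[0,0,4,0],[0,0,6,0],[0,0,7,0],[0,0,6,0],[0,0,5,0],[0,0,4,0],[0,0,3,0],[0,0,1,0],[0,0,0,0]]

```text
t: 24.32
eef_pos: [0.5831, -0.0457, 0.1324]
ee_rot: [-3.141, -0.001, 3.139]
force: [-1.5, 0.0, -3.7]
width: 0.0297
gripper_force: 35.0
```

>>> servo_tool:
  series:
    - [[0,0,0.6,0],[0,0,0.6,0],[0,0,0.6,0],[0,0,0.5,0],[0,0,0.5,0],[0,0,0.4,0],[0,0,0.3,0],[0,0,0,0],[0,0,0,0],[0,0,0,0]]

```text
t: 25.15
eef_pos: [0.5834, -0.0456, 0.1292]
ee_rot: [-3.142, 0.0, 3.139]
force: [-0.5, -0.1, -4.2]
width: 0.0296
gripper_force: 35.0
```

Force fell by about 2 N, so the spring foot is on the block. I'll keep lowering in small steps.

>>> servo_tool:
  series:
    - [[0,0,0.4,0],[0,0,0.4,0],[0,0,0.4,0],[0,0,0.3,0],[0,0,0.3,0],[0,0,0.2,0],[0,0,0.2,0],[0,0,0,0],[0,0,0,0],[0,0,0,0]]

```text
t: 25.98
eef_pos: [0.5834, -0.0456, 0.127]
ee_rot: [3.142, 0.0, 3.139]
force: [-0.4, -0.8, -3.6]
width: 0.03
gripper_force: 35.0
```

>>> servo_tool:
  series:
    - [[0,0,0.2,0],[0,0,0.2,0],[0,0,0.2,0],[0,0,0,0],[0,0,0,0],[0,0,0,0],[0,0,0,0],[0,0,0,0],[0,0,0,0],[0,0,0,0]]

```text
t: 26.82
eef_pos: [0.5835, -0.0457, 0.1269]
ee_rot: [-3.141, 0.001, 3.14]
force: [-2.4, -1.2, 5.1]
width: 0.0298
gripper_force: 35.0
```

Legs are on the plate, so I'll open and retreat upward.

>>> servo_tool:
  series:
    - [[0,0,0,0],[0,0,0,0],[0,0,0,0],[0,0,0,0],[0,0,0,0],[0,0,0,0],[0,0,-2,0],[0,0,-6,0],[0,0,-12,0],[0,0,-18,0]]
  claw: -0.5

```text
t: 27.65
eef_pos: [0.5824, -0.0457, 0.1638]
ee_rot: [-3.141, -0.003, 3.139]
force: [0.2, -0.0, -0.1]
width: 0.0657
gripper_force: 0.0
```

>>> servo_tool:
  series:
    - [[0,0,-20,0],[0,0,-20,0],[0,0,-18,0],[0,0,-12,0],[0,0,-8,0],[0,0,-4,0],[0,0,0,0],[0,0,0,0],[0,0,0,0],[0,0,0,0]]

```text
t: 28.48
eef_pos: [0.5829, -0.0456, 0.2454]
ee_rot: [-3.141, -0.002, 3.139]
force: [0.0, 0.1, -0.5]
width: 0.0655
gripper_force: 0.0
```

```bash
python3 -c "
from h import *
im=eyes.grab_frame('scene'); print(telemetry.get_state()['t'])
cv2.imwrite('pics/c7.png',cv2.cvtColor(cv2.resize(im[130:260,200:350],None,fx=5,fy=4.6,interpolation=cv2.INTER_CUBIC),cv2.COLOR_RGB2BGR))"
```

```text
28.5333
```

View pics/c7.png

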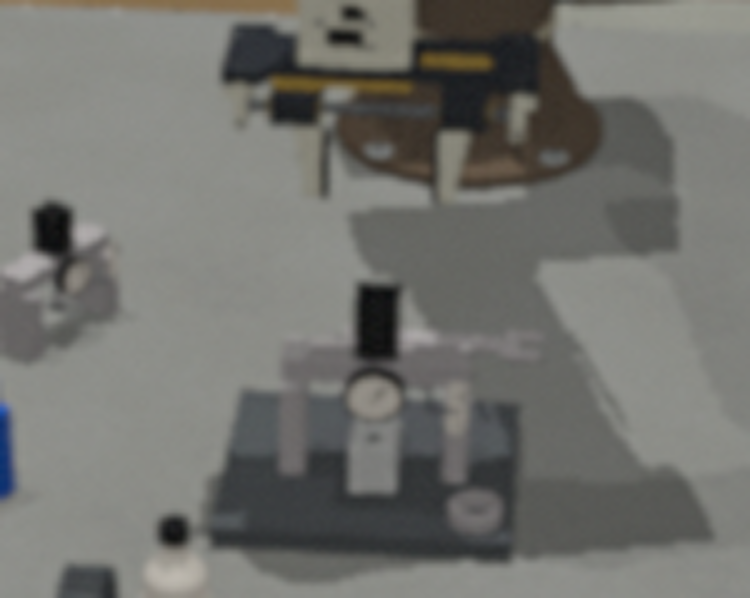

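The gauge stands astride the block at crop (375,420), both legs are on the plate, the ring is untouched and the gripper is clear.

```bash
python3 -c "
from station import ticket
print(ticket.job_done())"
```

```text
the job is handed in; nothing more can be done
None
```

The spacer block stands upright in the middle of the plate with the bridge gauge astride it, gripper clear, and the job was handed in at about 28.5 s; the last picture looks right, but I did not read the dial or the foot slide.

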